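# Find the honing machine with the worn thrust bearing by its end float, and switch it off

## Task

Check the three honing machines for end float, one after the other from the robot's left to its right: take each spindle by its brass knob, draw it straight out until it stops, then push it fully home again and leave it home. When all three have been checked, switch off only the machine whose spindle had clearly the most play, by swinging its red lever fully over to the other side; leave the other two switches on, do not disturb the other things, and let go of everything.

Things in the scene. Friction and masses are not known exactly. Their poses are not given: they have to be found in the camera images.
- honer_left: the left one (seen from the robot) of three like honing machines fixed in a row across the table, fronts facing away from the robot. Green base 170 x 110 x 30 mm, in front (its own -x) a tongue 80 mm wide with the switch; grey motor 80 mm across. A clear eye shield (110 mm wide, underside 250 mm high, 2 rear posts) ends 10 mm behind the knob's centre. Origin under the base.
- nose_left (a point): centre of the motor's nose face, 120 mm high, straight above the machine's origin; z = spindle axis, outward, leaning 35 degrees from vertical to the machine's front (so grasp the knob along this axis, under the shield's edge); y level. The spindle slides along z only against 4.5 N friction and 1.5 N weight and stays where left. Play between hard stops: 4 to 5 mm if sound, 11 mm if worn (just one, any of the three)
- knob_left (a point): centre of the brass knob on spindle left: cylinder 26 mm across, 30 mm long, along z (outward), about 170 mm high. It starts 60 to 62 mm out from the nose along the axis. Outer stop: 63 mm out on all; inner: 58 to 59 mm if sound, 52 mm if worn. Inward of it the spindle carries a brown honing disc, 56 mm across, face 39 mm from the knob's centre (its 24 mm collar: 33 mm).
- switch_left (a joint): isolator lever of machine left on its tongue: about 0 = leaning to the machine's own +y side, on; 1.0 rad (stop) = swung over to its -y side, off. About 1 N at the tip moves it; it stays where it is left.
- switch_left_tip (a point): centre of the red ball (26 mm across) on machine left's lever. The lever is 60 mm long, hinged 42 mm above the table, 120 mm in front of the machine's origin. The ball is about 95 mm high at both ends of its swing, 29 mm to the +y side of the hinge when on, 29 mm to -y when off.
- honer_middle: the middle one (seen from the robot) of three like honing machines fixed in a row across the table, fronts facing away from the robot. Green base 170 x 110 x 30 mm, in front (its own -x) a tongue 80 mm wide with the switch; grey motor 80 mm across. A clear eye shield (110 mm wide, underside 250 mm high, 2 rear posts) ends 10 mm behind the knob's centre. Origin under the base.
- nose_middle (a point): centre of the motor's nose face, 120 mm high, straight above the machine's origin; z = spindle axis, outward, leaning 35 degrees from vertical to the machine's front (so grasp the knob along this axis, under the shield's edge); y level. The spindle slides along z only against 4.5 N friction and 1.5 N weight and stays where left. Play between hard stops: 4 to 5 mm if sound, 11 mm if worn (just one, any of the three)
- knob_middle (a point): centre of the brass knob on spindle middle: cylinder 26 mm across, 30 mm long, along z (outward), about 170 mm high. It starts 60 to 62 mm out from the nose along the axis. Outer stop: 63 mm out on all; inner: 58 to 59 mm if sound, 52 mm if worn. Inward of it the spindle carries a brown honing disc, 56 mm across, face 39 mm from the knob's centre (its 24 mm collar: 33 mm).
- switch_middle (a joint): isolator lever of machine middle on its tongue: about 0 = leaning to the machine's own +y side, on; 1.0 rad (stop) = swung over to its -y side, off. About 1 N at the tip moves it; it stays where it is left.
- switch_middle_tip (a point): centre of the red ball (26 mm across) on machine middle's lever. The lever is 60 mm long, hinged 42 mm above the table, 120 mm in front of the machine's origin. The ball is about 95 mm high at both ends of its swing, 29 mm to the +y side of the hinge when on, 29 mm to -y when off.
- honer_right: the right one (seen from the robot) of three like honing machines fixed in a row across the table, fronts facing away from the robot. Green base 170 x 110 x 30 mm, in front (its own -x) a tongue 80 mm wide with the switch; grey motor 80 mm across. A clear eye shield (110 mm wide, underside 250 mm high, 2 rear posts) ends 10 mm behind the knob's centre. Origin under the base.
- nose_right (a point): centre of the motor's nose face, 120 mm high, straight above the machine's origin; z = spindle axis, outward, leaning 35 degrees from vertical to the machine's front (so grasp the knob along this axis, under the shield's edge); y level. The spindle slides along z only against 4.5 N friction and 1.5 N weight and stays where left. Play between hard stops: 4 to 5 mm if sound, 11 mm if worn (just one, any of the three)
- knob_right (a point): centre of the brass knob on spindle right: cylinder 26 mm across, 30 mm long, along z (outward), about 170 mm high. It starts 60 to 62 mm out from the nose along the axis. Outer stop: 63 mm out on all; inner: 58 to 59 mm if sound, 52 mm if worn. Inward of it the spindle carries a brown honing disc, 56 mm across, face 39 mm from the knob's centre (its 24 mm collar: 33 mm).
- switch_right (a joint): isolator lever of machine right on its tongue: about 0 = leaning to the machine's own +y side, on; 1.0 rad (stop) = swung over to its -y side, off. About 1 N at the tip moves it; it stays where it is left.
- switch_right_tip (a point): centre of the red ball (26 mm across) on machine right's lever. The lever is 60 mm long, hinged 42 mm above the table, 120 mm in front of the machine's origin. The ball is about 95 mm high at both ends of its swing, 29 mm to the +y side of the hinge when on, 29 mm to -y when off.
- oil_bottle: small standing amber oil bottle, 38 mm across, 110 mm high; origin at its foot; leave alone
- wax_jar: small wax jar, 44 mm across, 50 mm high; origin at its foot; leave alone
- chisel: chisel lying flat, 225 mm long along its x, 25 mm high; origin on the table under it; leave alone
- whetstone: reddish whetstone, 110 x 50 x 25 mm, long along its x; origin under its centre; leave alone
- plane: wooden hand plane, 210 x 60 mm, iron rising to about 75 mm, long along its x; origin under its centre; leave alone
- mallet: hammer lying along its x; leave alone

How it is judged:
On the way, in this order (a step that is already met when the one before it is completed fails the run):
1. the left machine's spindle is drawn out to its outer stop (within 1 mm) (z of knob_left in the frame of nose_left above 0.062 m), for 0.1 s.
2. the left machine's spindle is pushed back in (a sound one: to within 1 mm of its stop) (z of knob_left in the frame of nose_left below 0.06 m), for 0.1 s.
3. the middle machine's spindle is drawn out to its outer stop (within 1 mm) (z of knob_middle in the frame of nose_middle above 0.062 m), for 0.1 s.
4. the middle machine's spindle is pushed back in (a sound one: to within 1 mm of its stop) (z of knob_middle in the frame of nose_middle below 0.06 m), for 0.1 s.
5. the right machine's spindle is drawn out to its outer stop (within 1 mm) (z of knob_right in the frame of nose_right above 0.062 m), for 0.1 s.
6. the right machine's spindle is pushed back in (a sound one: to within 1 mm of its stop) (z of knob_right in the frame of nose_right below 0.06 m), for 0.1 s.
7. after that, a machine is switched off (lever at least 0.8 rad over) (value of joint any of switch_left, switch_middle, switch_right above 0.8 rad), for 0.1 s.
At the end, for the whole second after the job is handed in: All three spindles rest home at their inner stops (sound ones within 1 mm, the worn one within 1.5 mm), the lever of the worn machine (whose spindle goes in deepest) is swung over by 0.8 rad or more, and the other two levers are still on (below 0.3 rad) (((z of knob_left in the frame of nose_left below 0.0535 m and value of joint switch_left above 0.8 rad) or (z of knob_left in the frame of nose_left below 0.06 m and not (z of knob_left in the frame of nose_left below 0.0565 m) and value of joint switch_left below 0.3 rad)) and ((z of knob_middle in the frame of nose_middle below 0.0535 m and value of joint switch_middle above 0.8 rad) or (z of knob_middle in the frame of nose_middle below 0.06 m and not (z of knob_middle in the frame of nose_middle below 0.0565 m) and value of joint switch_middle below 0.3 rad)) and ((z of knob_right in the frame of nose_right below 0.0535 m and value of joint switch_right above 0.8 rad) or (z of knob_right in the frame of nose_right below 0.06 m and not (z of knob_right in the frame of nose_right below 0.0565 m) and value of joint switch_right below 0.3 rad)) and value of joint any of switch_left, switch_middle, switch_right above 0.8 rad); the robot touches nothing.
It fails at once if a machine is switched off (lever past 0.5 rad) whose spindle is not in as deep as only the worn one goes ((value of joint switch_left above 0.5 rad and not (z of knob_left in the frame of nose_left below 0.0535 m)) or (value of joint switch_middle above 0.5 rad and not (z of knob_middle in the frame of nose_middle below 0.0535 m)) or (value of joint switch_right above 0.5 rad and not (z of knob_right in the frame of nose_right below 0.0535 m))).
It fails at once if a bystander on the table is moved more than 40 mm (distance of any of oil_bottle, wax_jar, chisel, whetstone, plane, mallet from where it was at the start of the episode above 0.04 m).
It also fails if it takes over 58 s, if anything falls off the work surface, if the arm or the gripper's body presses on something with over 40 N, if the wrist force passes 120 N, or if a joint passes its speed limit or range.

## Robot

A 6-joint arm with a two-finger parallel gripper is mounted at the origin on the work surface. World frame = base frame: x ahead of the robot, y to its left, z up, the work surface at z = 0. Lengths are in m, angles in rad, forces in N, time in s.
With the tool pointing down it reaches from about 0.4 to 0.825 m from the base axis. Payload 7 kg.
Tool frame: the origin (TCP) lies midway between the tips of the shut fingers; the grasp point (between the pads) lies 19 mm behind it; z points along the fingers, y is the line along which they close (so a half turn about z gives the same grasp; the last joint's range is limited). The gripper opens to 85 mm and grips with 20 to 120 N. Pads are 22 mm wide; open, the fingers measure 114 mm over their backs; the gripper's body (76 mm by 85 mm) begins 54 mm behind the grasp point. The pads swing forward as they close: fully open they stand 13 mm farther back than shut.
Start: joints at [1.572, 0.359, 0.012, 0, -1.224, -0.288], TCP at [0.191, 0.647, 0.231] pointing down, gripper open.
Joint ranges: [-3.07, 3.07], [-1.43, 2.12], [-1.02, 1.25], [-3.03, 1.67], [-3.05, -0], [-3.03, 3.03]. Speed limits (rad/s): [2.39, 2.39, 3.01, 3.14, 3.14, 3.14].

## Interface

Orientations are given as [roll, pitch, yaw] about the fixed x, y, z axes, in that order (R = Rz(yaw) Ry(pitch) Rx(roll)).
In Python, from bench import * gives the robot as it stands. Calls block until the motion is done:
- reach(position, orientation): joint-space move of the TCP to a pose.
- move_l(position, vel=0.15, ori=None): straight line of the TCP; ori=None keeps the orientation; vel is the mean speed in m/s.
- movej(angles): joint-space move.
- grip(opening, strength=None): finger opening in m; strength is the grip in N (None keeps the last); returns when the fingers have stopped.
- wait(seconds).
- ik(position, orientation): joint angles nearest the present ones, or None.
- camera(name): name is "scene" or "top" or "wrist"; returns (picture, depth): 480x640x3 uint8, blue, green, red; 480x640 float32, m along the optical axis (not along the pixel's ray), 0 where there is no reading.
- calibration(name): a dict with "camera_matrix" (3x3 intrinsics, pixels), "R" (3x3) and "t" (3): a world point X has camera coordinates R X + t. Camera axes: x right, y down, z forward; pixel columns grow to the right and rows downward; lengths in m; the calibration is good to about 2 mm. A picture is of the moment at which its call begins: read the wrist's pose just before it. calibration takes no time and is no camera call; for the wrist camera it gives the pose at the moment of the call.
A pose or a line that the arm cannot do raises MotionError and nothing moves.
- job_done(): hands the job in; it is judged then, once.
Readings, each from a call of its own:
- current_time(): time.
- current_joint_positions(): joint angles.
- current_qvel(): joint speeds.
- current_tau(): joint torques, N m.
- current_eef_pos(): TCP position.
- current_ee_rot(): TCP orientation.
- current_ft_force(): force on the tool from outside, world axes, zero at the start.
- current_ft_torque(): the same for the moment, N m.
- current_opening(): finger opening in m.
- current_gripper_force(): force on a finger pad.
Only numpy, scipy, OpenCV 4.12 (cv2) and the standard library are available. Lean on these libraries where they do the work, as an engineer would, in place of code of your own. Each camera call takes 0.05 s, during which the arm holds its last target. There are 200 camera calls.

## Working session

There is one attempt and no reset: what is moved stays moved. The work goes in short steps, each a Python script; the robot and the scene stay as the last script left them, time stands still between calls to the robot, and variables do not carry over. Pictures are saved under pics/ and viewed, at most 10 in all, crops included, and the job is handed in when it is done.

```bash
mkdir -p pics; ls
python3 - <<'E'
from bench import *
import cv2,numpy as np
for n in("scene","top"):
    p,d=camera(n); np.savez(n+".npz",p=p,d=d); cv2.imwrite(f"pics/{n}.png",p)
    c=calibration(n); print(n,c, (d>0).mean())
print(current_time())
E
```

```text
pics
scene {'camera_matrix': array([[436.40843437,   0.        , 328.50050368],
       [  0.        , 436.40843437, 234.93574627],
       [  0.        ,   0.        ,   1.        ]]), 'R': array([[ 0.83569425,  0.54893874,  0.01677442],
       [ 0.31130812, -0.44832499, -0.83790928],
       [-0.45244047,  0.70545798, -0.5455517 ]]), 't': array([-0.44077706, -0.05706245,  1.39259673])} 0.9959993489583333
top {'camera_matrix': array([[498.62372423,   0.        , 315.36218296],
       [  0.        , 498.62372423, 239.06004522],
       [  0.        ,   0.        ,   1.        ]]), 'R': array([[ 0.02929827, -0.99951728,  0.01033573],
       [-0.9931397 , -0.03027926, -0.11294555],
       [ 0.11320399, -0.00695571, -0.99354742]]), 't': array([-0.0089523 ,  0.54461408,  1.54655975])} 0.996103515625
0.1
```

View pics/scene.png

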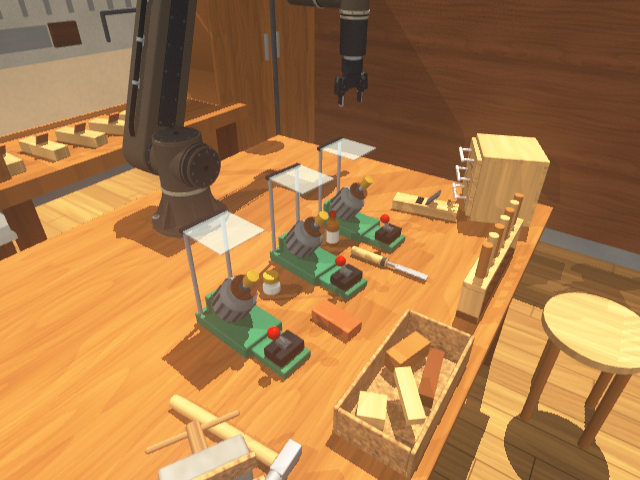

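View pics/top.png

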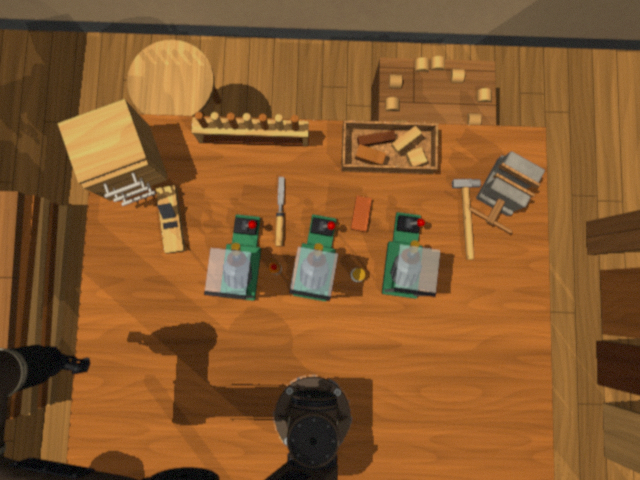

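The scene shows the three machines in a row. In the top view their brass knobs are at about (235,245), (318,245) and (403,240), and the red balls at about (252,224), (331,226) and (421,224). The chisel, bottle and wax jar stand between the machines. Next I locate the balls, knobs and bases.

```bash
cat > h.py <<'E'
from bench import *
import cv2,numpy as np
from scipy.spatial.transform import Rotation as Ro
def ray(c,u,v):
    K=c["camera_matrix"];R=c["R"];o=-R.T@c["t"]
    return o,R.T@np.array([(u-K[0,2])/K[0,0],(v-K[1,2])/K[1,1],1.])
def onz(c,u,v,z):
    o,d=ray(c,u,v);return o+d*(z-o[2])/d[2]
def cloud(c,d):
    K=c["camera_matrix"];v,u=np.mgrid[:480,:640]
    P=np.stack([(u-K[0,2])/K[0,0]*d,(v-K[1,2])/K[1,1]*d,d],-1)
    return (P-c["t"])@c["R"]
def blobs(m,amin,amax):
    n,l,s,ce=cv2.connectedComponentsWithStats(m.astype(np.uint8))
    return [(s[i,4],*ce[i].round(1)) for i in range(1,n) if amin<s[i,4]<amax]
E
python3 - <<'E'
from h import *
G=[]
for n in("scene","top"):
    z=np.load(n+".npz");p,d=z["p"],z["d"];c=calibration(n);X=cloud(c,d)
    H=cv2.cvtColor(p,cv2.COLOR_BGR2HSV);h,s,v=H[...,0],H[...,1],H[...,2]
    roi=(X[...,0]>.3)&(X[...,0]<.85)&(abs(X[...,1])<.45)
    red=((h<4)|(h>176))&(s>200)&(v>120)&roi
    for b in blobs(red,15,400): print(n,"red",b,onz(c,b[1],b[2],.095).round(4))
    br=(h>18)&(h<30)&(s>150)&(v>90)&roi&(X[...,2]>.12)
    for b in blobs(br,8,600): print(n,"brass",b,onz(c,b[1],b[2],.172).round(4))
    g=(h>50)&(h<85)&(s>90)&roi&(X[...,2]>.02)&(X[...,2]<.04)
    G.append(X[g])
G=np.vstack(G)[:,:2]
for lo,hi in((.08,.35),(-.09,.08),(-.35,-.09)):
    q=G[(G[:,1]>lo)&(G[:,1]<hi)];print("green",len(q),cv2.minAreaRect((q*1000).astype(np.float32)))
    # side edges: extreme y per x-bin
    for x0 in np.arange(.36,.68,.03):
        w=q[(q[:,0]>=x0)&(q[:,0]<x0+.03)]
        if len(w)>5: print("  %.3f  %.3f %.3f"%(x0+.015,*np.percentile(w[:,1],[1,99])))
E
```

```text
scene red (np.int32(27), np.float64(339.9), np.float64(259.1)) [ 0.5799 -0.0325  0.095 ]
scene red (np.int32(29), np.float64(272.3), np.float64(331.3)) [ 0.5976 -0.3095  0.095 ]
scene brass (np.int32(76), np.float64(366.4), np.float64(180.9)) [0.4961 0.239  0.172 ]
scene brass (np.int32(116), np.float64(321.3), np.float64(217.0)) [ 0.5035 -0.001   0.172 ]
scene brass (np.int32(134), np.float64(251.5), np.float64(275.9)) [ 0.5182 -0.2716  0.172 ]
top red (np.int32(34), np.float64(420.2), np.float64(222.0)) [ 0.5995 -0.3106  0.095 ]
top red (np.int32(38), np.float64(251.5), np.float64(224.0)) [0.5775 0.2032 0.095 ]
top red (np.int32(42), np.float64(330.8), np.float64(225.1)) [ 0.5815 -0.038   0.095 ]
top brass (np.int32(37), np.float64(414.5), np.float64(243.2)) [ 0.5253 -0.2776  0.172 ]
top brass (np.int32(47), np.float64(235.5), np.float64(246.3)) [0.5007 0.2368 0.172 ]
top brass (np.int32(42), np.float64(318.3), np.float64(246.5)) [ 0.5073 -0.0008  0.172 ]
green 837 ((482.73150634765625, 233.55796813964844), (265.2745666503906, 102.2548599243164), 0.8187761306762695)
  0.375  0.191 0.216
  0.405  0.189 0.212
  0.435  0.187 0.204
  0.465  0.185 0.284
  0.495  0.183 0.280
  0.525  0.188 0.285
  0.555  0.192 0.269
  0.585  0.192 0.196
  0.615  0.196 0.262
green 673 ((489.6620178222656, 1.6532821655273438), (103.04490661621094, 261.4668273925781), 82.32276153564453)
  0.375  -0.035 -0.008
  0.465  0.022 0.053
  0.495  -0.048 0.050
  0.525  -0.048 0.046
  0.555  -0.046 0.028
  0.615  -0.053 0.020
green 1399 ((507.6068420410156, -271.45147705078125), (103.79107666015625, 265.3179016113281), 84.41091918945312)
  0.375  -0.308 -0.209
  0.405  -0.236 -0.209
  0.435  -0.235 -0.212
  0.465  -0.245 -0.215
  0.495  -0.268 -0.220
  0.525  -0.325 -0.223
  0.555  -0.320 -0.231
  0.585  -0.321 -0.245
  0.615  -0.318 -0.246
  0.645  -0.326 -0.250
```

```bash
cat >> h.py <<'E'
S,C=np.sin(np.radians(35)),np.cos(np.radians(35))
M={"left":[.498,.238,-4],"middle":[.505,-.001,-7.5],"right":[.521,-.275,-5.5]}  # knob x,y, heading deg (front direction)
def axis(hd): h=np.radians(hd);return np.array([S*np.cos(h),S*np.sin(h),C])
def ori(hd,flip=0):
    a=axis(hd);h=np.radians(hd);z=-a;y=np.array([-np.sin(h),np.cos(h),0])*(-1 if flip else 1)
    return Ro.from_matrix(np.stack([np.cross(y,z),y,z],1)).as_euler("xyz")
E
python3 - <<'E'
from h import *
print(calibration("wrist"),current_eef_pos(),current_ee_rot())
for k,(x,y,hd) in M.items():
    for f in(0,1):
        for s in(.12,0,-.019):
            q=ik(list(np.array([x,y,.17])+s*axis(hd)),list(ori(hd,f))); print(k,f,s,None if q is None else np.round(q,2))
E
```

```text
{'camera_matrix': array([[412.81985128,   0.        , 321.23064034],
       [  0.        , 412.81985128, 239.90807013],
       [  0.        ,   0.        ,   1.        ]]), 'R': array([[-2.82987200e-01, -9.59123315e-01,  8.43017340e-04],
       [-9.26573066e-01,  2.73610150e-01,  2.58069445e-01],
       [-2.47751080e-01,  7.22492323e-02, -9.66126002e-01]]), 't': array([ 0.67468364, -0.03381658,  0.37800158])} [0.1908756  0.64699993 0.23045366] [ 3.14008536e+00 -1.64114462e-04 -2.86949477e-01]
left 0 0.12 [ 0.5   0.6   0.47 -0.34 -1.96 -2.18]
left 0 0 [ 0.55  0.56  0.17 -0.34 -1.7  -2.14]
left 0 -0.019 [ 0.56  0.56  0.13 -0.34 -1.66 -2.14]
left 1 0.12 [ 0.5   0.6   0.47 -0.34 -1.96  0.96]
left 1 0 [ 0.55  0.56  0.17 -0.34 -1.7   1.  ]
left 1 -0.019 [ 0.56  0.56  0.13 -0.34 -1.66  1.  ]
middle 0 0.12 [ 0.19  0.56  0.34 -0.2  -1.94 -1.91]
middle 0 0 [ 0.22  0.52  0.04 -0.2  -1.68 -1.89]
middle 0 -0.019 [ 0.23  0.52  0.   -0.2  -1.64 -1.88]
middle 1 0.12 [ 0.19  0.56  0.34 -0.2  -1.94  1.23]
middle 1 0 [ 0.22  0.52  0.04 -0.2  -1.68  1.25]
middle 1 -0.019 [ 0.23  0.52  0.   -0.2  -1.64  1.26]
right 0 0.12 [-0.13  0.69  0.48  0.02 -1.98 -1.53]
right 0 0 [-0.14  0.63  0.15  0.02 -1.7  -1.53]
right 0 -0.019 [-0.14  0.63  0.11  0.02 -1.66 -1.53]
right 1 0.12 [-0.13  0.69  0.48  0.02 -1.98  1.61]
right 1 0 [-0.14  0.63  0.15  0.02 -1.7   1.61]
right 1 -0.019 [-0.14  0.63  0.11  0.02 -1.66  1.61]
```

```bash
cat >> h.py <<'E'
def look(n):
    c=calibration("wrist");p,d=camera("wrist");cv2.imwrite(f"pics/{n}.png",p)
    H=cv2.cvtColor(p,cv2.COLOR_BGR2HSV);np.savez(n+".npz",p=p,d=d,R=c["R"],t=c["t"],K=c["camera_matrix"]);return c,p,d,H
E
python3 - <<'E'
from h import *
x,y,hd=M["left"];k=np.array([x,y,.17]);a=axis(hd)
move_l([.2,.6,.38],.3)
for s in(.25,.2):
    try: reach(list(k+s*a),list(ori(hd,1)));print(s);break
    except MotionError as e: print(e)
print(current_time());move_l(list(k+.12*a),.2)
c,p,d,H=look("wl");print(current_time(),current_eef_pos(),current_ft_force())
E
```

```text
0.25
2.875
3.725 [0.56740569 0.23364273 0.26954364] [ 1.07776784 -0.26459766 -0.20119927]
```

View pics/wl.png

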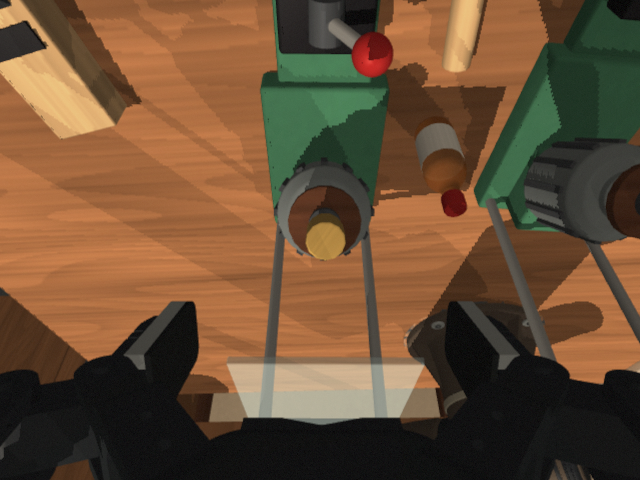

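Wrist view: knob face at (325,240), ball at (373,55), and the shield's edge below and clear of the fingers. I'll take 3-D points from the depth image and grasp.

```bash
cat >> h.py <<'E'
def locate(c,d,H,hd0):
    h,s,v=H[...,0],H[...,1],H[...,2];X=cloud(c,d);a=axis(hd0)
    vv,uu=np.mgrid[:480,:640];near=(abs(uu-322)<130)&(vv<330)
    b=max(blobs(((h<5)|(h>175))&(s>170)&(v>70)&near&(X[...,2]>.07)&(X[...,0]>.54),100,9000))
    o,r=ray(c,b[1],b[2]);q=X[int(b[2]),int(b[1])];ball=q+.013*r/np.linalg.norm(r)
    m=(h>16)&(h<32)&(s>110)&(v>60)&(X[...,2]>.14)&near
    P=X[cv2.morphologyEx(m.astype(np.uint8),cv2.MORPH_OPEN,np.ones((3,3)))>0]
    al=P@a;top=np.percentile(al,95);F=P[abs(al-top)<.003]
    r,_=cv2.minEnclosingCircle((F@np.stack([[-a[1],a[0],0]/np.hypot(a[0],a[1]),np.cross(a,[-a[1],a[0],0]/np.hypot(a[0],a[1]))],1)*1000).astype(np.float32)),0
    lat=[-a[1],a[0],0]/np.hypot(a[0],a[1]);e2=np.cross(a,lat)
    face=r[0][0]/1000*np.array(lat)+r[0][1]/1000*e2+np.median(F@a)*a
    k=face-.015*a
    D=ball-k;hd=np.degrees(np.arctan2(D[1],D[0])+np.arctan2(.029,.0851))
    print("ball",ball.round(4),"knob",k.round(4),"Rface",round(r[1],1),len(F),"hd",round(hd,2),"dist",np.hypot(*D[:2]).round(4))
    return k,ball,hd
E
python3 - <<'E'
from h import *
z=np.load("wl.npz");c=dict(R=z["R"],t=z["t"],camera_matrix=z["K"])
H=cv2.cvtColor(z["p"],cv2.COLOR_BGR2HSV)
k,b,hd=locate(c,z["d"],H,-4);locate(c,z["d"],H,hd)
# green edges heading
X=cloud(c,z["d"]);g=(H[...,0]>50)&(H[...,0]<90)&(H[...,1]>80)&(abs(X[...,2]-.03)<.004)&(abs(X[...,1]-.23)<.08)
for x0 in np.arange(.48,.66,.02):
    w=X[g&(X[...,0]>x0)&(X[...,0]<x0+.02)]
    if len(w)>50: print("%.2f %.4f %.4f"%(x0+.01,w[:,1].min(),w[:,1].max()))
E
```

```text
ball [0.578  0.2024 0.0953] knob [0.4942 0.2365 0.1696] Rface 12.8 1199 hd -3.3 dist 0.0905
ball [0.578  0.2024 0.0953] knob [0.4942 0.2364 0.1696] Rface 12.8 1201 hd -3.24 dist 0.0904
0.49 0.1823 0.2917
0.51 0.1814 0.2905
0.53 0.2227 0.2885
```

```bash
cat >> h.py <<'E'
def slide(a,sign,fmax,nmax=16,step=.0012):
    p0=np.array(current_eef_pos());f0=None;L=[];cmd=p0.copy();t=None
    for i in range(nmax):
        cmd=cmd+sign*step*a;move_l(list(cmd),.04)
        f=float(np.array(current_ft_force())@a);s=float((np.array(current_eef_pos())-p0)@a)
        L.append((round(s*1000,1),round(f,1)))
        if abs(f)>fmax: break
    print(L);return s
def check(name,k,hd):
    a=axis(hd);o=list(ori(hd,1))
    move_l(list(k+.06*a),.2,o);move_l(list(k-.019*a),.1)
    print("f pre",np.array(current_ft_force()).round(1));grip(.0,60);print("open",current_opening(),"f",np.array(current_ft_force()).round(1),current_time())
    pz=lambda:float((np.array(current_eef_pos())-k)@a*1000)
    z0=pz();slide(a,1,25);z1=pz();wait(.15);slide(a,-1,25,20);z2=pz();wait(.15)
    print(name,"start %.2f out %.2f home %.2f play %.2f"%(z0,z1,z2,z1-z2),current_time(),current_opening())
E
python3 - <<'E'
from h import *
check("left",np.array([.4942,.2364,.1696]),-3.3)
E
```

```text
f pre [ 0.4 -0.  -0.1]
open 0.024455819566725753 f [-0.6 -0.6  1. ] 5.7167
[(0.7, -3.9), (2.0, -5.3), (2.3, -12.9), (2.3, -18.5), (2.4, -23.1), (2.4, -29.2)]
[(-0.6, -5.6), (-1.0, 3.2), (-3.0, 3.6), (-4.8, 3.3), (-6.2, 2.7), (-7.4, 2.0), (-8.5, 1.9), (-9.7, 1.7), (-10.8, 2.4), (-11.3, 5.5), (-11.3, 10.8), (-11.4, 16.0), (-11.5, 22.0), (-11.5, 27.5)]
left start -18.84 out -16.41 home -27.89 play 11.49 11.0667 0.024285864331385746
```

Left shows 11.5 mm play, so it is the worn one; I'll confirm against the other two.

```bash
cat >> h.py <<'E'
def leave(hd,d=.14):
    grip(.06);p=np.array(current_eef_pos());a=axis(hd)
    move_l(list(p+.05*a),.12);move_l(list(p+d*a),.25)
def hover(name):
    x,y,hd=M[name];move_l(list(np.array([x,y,.17])+.12*axis(hd)),.3,list(ori(hd,1)))
    c,p,d,H=look("w_"+name);return locate(c,d,H,hd)
E
python3 - <<'E'
from h import *
leave(-3.3)
c,p,d,H=look("wl2");locate(c,d,H,-3.3)
k,b,hd=hover("middle");print(current_time())
if abs(hd+7.5)<4: check("middle",k,hd)
E
```

```text
ball [0.5782 0.202  0.0959] knob [0.489  0.2369 0.1622] Rface 12.8 1287 hd -2.57 dist 0.0958
ball [ 0.5818 -0.0385  0.0952] knob [0.5002 0.     0.1691] Rface 12.8 1208 hd -6.43 dist 0.0903
13.625
f pre [-0.1 -0.3  0.3]
open 0.024760751472450163 f [ 1.3 -0.5  2.2] 15.4417
[(0.8, -3.2), (1.9, -5.2), (2.9, -10.3), (2.9, -16.8), (3.0, -22.3), (3.0, -28.1)]
[(-0.6, -5.7), (-1.0, 3.2), (-3.0, 3.7), (-4.8, 2.2), (-5.1, 8.1), (-5.2, 13.0), (-5.4, 18.8), (-5.5, 23.6), (-5.5, 29.3)]
middle start -18.56 out -15.52 home -21.04 play 5.53 19.525 0.024537748036492488
```

Run:
```python
from h import *
leave(-6.43)
c,p,d,H=look("wm2");locate(c,d,H,-6.43)
k,b,hd=hover("right");print(current_time())
if abs(hd+5.5)<4:
    check("right",k,hd);leave(hd);c,p,d,H=look("wr2");locate(c,d,H,hd);print(current_time(),current_eef_pos())
```

```text
ball [ 0.5813 -0.0383  0.0952] knob [4.989e-01 1.000e-04 1.673e-01] Rface 12.8 1292 hd -6.17 dist 0.091
ball [ 0.6002 -0.3118  0.0959] knob [ 0.5172 -0.2764  0.1698] Rface 12.9 1200 hd -4.24 dist 0.0903
22.1917
f pre [-0.2 -1.3  0.3]
open 0.024894652494202453 f [ 1.4 -0.7  1.5] 24.0
[(0.8, -1.2), (1.9, -5.7), (2.0, -11.2), (2.1, -16.7), (2.1, -22.2), (2.2, -26.4)]
[(-1.1, -6.0), (-1.3, 1.7), (-2.8, 2.2), (-4.5, 4.2), (-4.7, 8.9), (-4.8, 13.2), (-4.9, 18.2), (-5.0, 24.4), (-5.1, 28.7)]
right start -18.50 out -16.34 home -21.36 play 5.02 28.1083 0.024261576589182814
ball [ 0.5995 -0.3115  0.0951] knob [ 0.5155 -0.2765  0.1678] Rface 12.9 1302 hd -3.8 dist 0.091
29.6583 [ 0.58033343 -0.2809039   0.26048917]
```

Left 11.5, middle 5.5 and right 5.0 mm, so left is worn. Now I'll swing its lever over.

Run:
```python
from h import *
hd=-3.3;a=axis(hd);h=np.radians(hd);l=np.array([-np.sin(h),np.cos(h),0]);b=np.array([.5780,.2022,.0955])
grip(0,20)
p=b-.010*a-.05*l
move_l(list(p+.15*a),.3,list(ori(hd,1)));move_l(list(p),.15);print(current_time())
f0=np.array(current_ft_force());move_l(list(b-.010*a+.018*l),.08)
c=np.array(b-.010*a+.018*l);L=[]
for i in range(14):
    c=c+.0015*l;move_l(list(c),.04);f=float((np.array(current_ft_force())-f0)@l);s=(np.array(current_eef_pos())-b)@l
    L.append((round(s*1000,1),round(f,1)))
    if abs(f)>10:break
print(L)
q=np.array(current_eef_pos());move_l(list(q-.02*l),.1);move_l(list(q-.03*l+.13*a),.2)
x,y,_=M["left"];move_l(list(np.array([x,y,.17])+.14*a),.25)
w=look("wl3");locate(w[0],w[2],w[3],hd);print(current_time(),current_ft_force())
```

```text
33.0167
[(np.float64(19.3), 1.3), (np.float64(20.9), -0.0), (np.float64(22.6), -0.0), (np.float64(24.1), -0.0), (np.float64(25.7), 0.1), (np.float64(27.1), 0.7), (np.float64(28.6), 0.6), (np.float64(30.1), -0.3), (np.float64(30.4), -3.9), (np.float64(30.7), -8.9), (np.float64(31.0), -12.8)]
ball [0.5822 0.2589 0.0944] knob [0.489  0.2368 0.1622] Rface 12.8 1001 hd 32.19 dist 0.0958
38.625 [ 0.01193778  0.2708846  -0.45893379]
```

View pics/wl3.png

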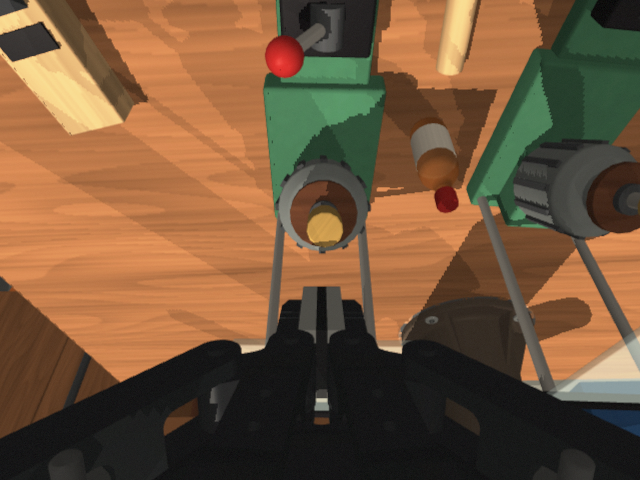

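The picture shows the ball swung across to (285,56), 57 mm over and against its stop. The knob at (325,228) is still home, and the gripper touches nothing.

```bash
python3 -c "
from bench import *
print(job_done())"
```

```text
the job is handed in; nothing more can be done
None
```

I checked all three spindles and pushed each one home again. The left machine had clearly the most play (about 11.5 mm, against 5.5 mm for the middle and 5.0 mm for the right), so I switched off only that one, let go of everything and handed the job in; the hand-in returned no verdict.

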